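# Make up the reagent stand for a spot test

## Robot

A 6-joint arm with a two-finger parallel gripper is mounted at the origin on a cart in front of the work surface, level with it; the furniture and walls round the work are solid. World frame = base frame: x ahead of the robot, y to its left, z up, the work surface at z = 0. Lengths are in m, angles in rad, forces in N, time in s.
With the tool pointing down it reaches from about 0.325 to 0.775 m from the base axis. Payload 9.3 kg.
Tool frame: the origin (TCP) lies between the finger pads; the fingertips stand 25 mm ahead of it and the grasp point (between the pads) lies 6 mm ahead of it (env.tcp_to_tips is the distance from the TCP to the fingertips, in m); z points along the fingers, y is the line along which they close (so a half turn about z gives the same grasp; the last joint's range is limited). The gripper opens to 85 mm and grips with 20 to 120 N. Pads are 22 mm wide; open, the fingers measure 114 mm over their backs; the gripper's body (76 mm by 85 mm) begins 54 mm behind the grasp point. The pads swing forward as they close: fully open they stand 13 mm farther back than shut.
Start: joints at [1.038, 0.259, 0.021, 1.334, 0, 1.418], TCP at [0.204, 0.511, 0.256] pointing down, gripper open.
Joint ranges: [-3.04, 3.04], [-0.91, 1.82], [-1.04, 1.36], [-1.92, 1.95], [-1.52, 1.45], [-3.14, 3.14]. Speed limits (rad/s): [2.22, 2.22, 2.79, 3.14, 3.14, 3.14].

## Interface

Orientations are given as a unit quaternion [x, y, z, w].
In Python, from bench import env gives the robot as it stands.
- The arm moves only by the shell command python3 -m inch 'ROWS' [FORCE]. ROWS is JSON, a list that holds one entry, the list of rows, each a list of 5 numbers: the opening, from -1 (shut) to 1 (fully open), then the shift along the tool's x, y, z in cm, then the turn about the tool's z in rad. In form: [[[gripper, dx, dy, dz, twist], ...]]. A call has 1 to 5 rows; each row shifts and turns the commanded pose from where the row before left it, along the tool's axes as they then stand; what a row does not reach is not made up. A row lasts 1/10 s, in which the tool goes at most 50 mm and 8.59 degrees, less where a joint would pass 70% of its speed; a pose out of reach is approached as far as the arm can. A call with a gripper value outside its range is refused whole. The fingers move at their own pace and stop on an object; FORCE is the grip in N (left out, the last holds). Time passes only in rows, so rows that do not move let the fingers close. It gives the time, the measured TCP pose, the force, the opening and the grip force at its end, in the units of the state.
- env.observe(): the state, without advancing time (a new reading comes with each control period).
- env.snapshot(name): name is "scene" or "top" or "wrist"; returns a dict with "color" (480x640x3 uint8, red, green, blue), "depth" (480x640 float32, m along the optical axis (not along the pixel's ray), 0 where there is no reading), "vfov" (degrees; the focal length in pixels is half the picture's height over the tangent of half this angle, whatever the lens; pixels are square), "cx", "cy" (the principal point, pixels), "eye" and "attitude" of the camera in the world; the wrist camera has in their place "T_tool_cam" (4x4, takes a point from camera to tool coordinates, whose origin is the TCP and whose axes are the flange's). Camera axes: x right, y down, z forward; pixel columns grow to the right and rows downward; lengths in m; the calibration is good to about 2 mm. A picture is of the moment at which its call begins: read the wrist's pose just before it.
- env.close_job(): hands the job in; it is judged then, once.
The state is a dict: "clock": time; "joint_positions": joint angles; "joint_vel": joint speeds; "joint_torque": joint torques, N m; "eef_pos": TCP position; "eef_rot": TCP orientation; "force": force on the tool from outside, world axes, zero at the start; "moment": the same for the moment, N m; "gripper_width": finger opening in m; "gripper_force": force on a finger pad.
Only numpy, scipy, OpenCV 4.12 (cv2) and the standard library are available. Lean on these libraries where they do the work, as an engineer would, in place of code of your own. Each camera call takes 0.05 s, during which the arm holds its last target. There are 200 camera calls.

## Task

Close the glass jar that stands in the wooden reagent stand with its blue lid first, so that nothing can drip into it. Then stand the three reagent bottles down in the wells round it: the acid with the black cap in the next well to the left of the jar and the base with the red cap in the next well to its right (left and right as seen from the robot), so that the jar separates them, and the indicator with the green cap in the well directly behind the jar. Leave the jar in its well, and leave the brown rubber stopper, the spotting tile and the beaker where they are.

Things in the scene. Friction and masses are not known exactly. Their poses are not given: they have to be found in the camera images.
- stand: Fixed light wooden stepped stand, 138x322 mm. Origin mid-underside on the worktop; x to the rear (away from robot), y left along the rows, z up. 2 rows of 5 round wells 44 mm wide, 18 mm deep, axes at y = 124, 62, 0, -62, -124 mm. Front row: x = -33 mm, top face z 26, well floor z 8 mm. Rear row, a step up: x = +33 mm, top face z 50, well floor z 32 mm. End cheeks rise 6 mm above the top faces.
- jar: Small open clear-glass jar, 34 mm wide, 40 mm high, mouth 26 mm wide; origin at the centre of its underside, z up. Stands in a front-row well: the second from the left or the second from the right end (the rubber stopper is in the other). Light; can shift a few mm in its well.
- lid: Blue plastic push-in lid of the jar, standing plug down on the worktop. Origin at the centre of the plug's underside, z up. Plug 21 mm wide, z 0 to 8 mm, end tapered; flange 39 mm wide, z 8 to 12; round knob 16 mm wide, z 14 to 28 mm, gripped from above. Seated, the flange rests on the jar's rim and the origin is 32 mm above the jar's. Loose fit, no force needed.
- bottle_black: Reagent bottle with a black cap and white body (the acid): 37 mm diameter and 70 mm high with the cap; body up to z = 58 mm, cap 23 mm in diameter from z = 58 to 70 mm, fixed to the bottle. Origin at the centre of its underside, z up. Stands on the worktop at the start; can be gripped by the cap or the body.
- bottle_red: Reagent bottle with a red cap and white body (the base); same sizes and origin as the one with the black cap.
- bottle_green: Reagent bottle with a green cap and light brown body (the indicator); same sizes and origin as the one with the black cap.
- stopper: Brown rubber stopper, 32 mm wide at the top, 28 mm high, parked in a front-row well of the stand; origin at the centre of its underside. A bystander: leave it alone.
- spotting_tile: White spotting tile with twelve wells, 62 x 82 x 10 mm, lying in front of the stand; origin at the centre of its underside. A bystander.
- beaker: Small glass beaker, 58 mm wide, 70 mm high, standing behind the stand; origin at the centre of its underside. A bystander.
There are look-alikes about, which are no part of the job. What is shaped like the bottle_black but orange or yellow is not meant.

How it is judged:
On the way, in this order (a step that is already met when the one before it is completed fails the run):
1. the jar is closed: the lid sits down on its rim, let go (horizontal distance between lid and jar below 0.006 m and z of lid in the frame of jar between 0.028 and 0.0345 m and angle between lid's own z axis and vertical below 0.1 rad and contact force between the fingers and lid below 0.05 N), for 0.2 s.
2. then a first reagent bottle stands in a well of the stand, let go (((x of bottle_black in the frame of stand between -0.05 and 0.05 m and y of bottle_black in the frame of stand between -0.14 and 0.14 m and z of bottle_black in the frame of stand between 0.004 and 0.036 m and contact force between the fingers and bottle_black below 0.05 N) or (x of bottle_red in the frame of stand between -0.05 and 0.05 m and y of bottle_red in the frame of stand between -0.14 and 0.14 m and z of bottle_red in the frame of stand between 0.004 and 0.036 m and contact force between the fingers and bottle_red below 0.05 N) or (x of bottle_green in the frame of stand between -0.05 and 0.05 m and y of bottle_green in the frame of stand between -0.14 and 0.14 m and z of bottle_green in the frame of stand between 0.004 and 0.036 m and contact force between the fingers and bottle_green below 0.05 N))), for 0.2 s.
At the end, for the whole second after the job is handed in: Jar in its own well, lid seated on its rim (6 mm, 0.1 rad); black-capped bottle in the front well next left of the jar, red next right, green in the rear well directly behind: each upright, on the well floor (4 mm), within 10 mm of the well axis; bystanders in place; all let go and at rest (all of step 1 and (((x of jar in the frame of stand between -0.043 and -0.023 m and y of jar in the frame of stand between 0.052 and 0.072 m and z of jar in the frame of stand between 0.004 and 0.012 m and angle between jar's own z axis and vertical below 0.12 rad) and (x of bottle_black in the frame of stand between -0.043 and -0.023 m and y of bottle_black in the frame of stand between 0.114 and 0.134 m and z of bottle_black in the frame of stand between 0.004 and 0.012 m and angle between bottle_black's own z axis and vertical below 0.12 rad) and (x of bottle_red in the frame of stand between -0.043 and -0.023 m and y of bottle_red in the frame of stand between -0.01 and 0.01 m and z of bottle_red in the frame of stand between 0.004 and 0.012 m and angle between bottle_red's own z axis and vertical below 0.12 rad) and (x of bottle_green in the frame of stand between 0.023 and 0.043 m and y of bottle_green in the frame of stand between 0.052 and 0.072 m and z of bottle_green in the frame of stand between 0.028 and 0.036 m and angle between bottle_green's own z axis and vertical below 0.12 rad)) or ((x of jar in the frame of stand between -0.043 and -0.023 m and y of jar in the frame of stand between -0.072 and -0.052 m and z of jar in the frame of stand between 0.004 and 0.012 m and angle between jar's own z axis and vertical below 0.12 rad) and (x of bottle_black in the frame of stand between -0.043 and -0.023 m and y of bottle_black in the frame of stand between -0.01 and 0.01 m and z of bottle_black in the frame of stand between 0.004 and 0.012 m and angle between bottle_black's own z axis and vertical below 0.12 rad) and (x of bottle_red in the frame of stand between -0.043 and -0.023 m and y of bottle_red in the frame of stand between -0.134 and -0.114 m and z of bottle_red in the frame of stand between 0.004 and 0.012 m and angle between bottle_red's own z axis and vertical below 0.12 rad) and (x of bottle_green in the frame of stand between 0.023 and 0.043 m and y of bottle_green in the frame of stand between -0.072 and -0.052 m and z of bottle_green in the frame of stand between 0.028 and 0.036 m and angle between bottle_green's own z axis and vertical below 0.12 rad))) and contact force between the fingers and jar below 0.05 N and contact force between the fingers and bottle_black below 0.05 N and contact force between the fingers and bottle_red below 0.05 N and contact force between the fingers and bottle_green below 0.05 N and linear speed of each of lid, jar, bottle_black, bottle_red, bottle_green below 0.02 m/s); the robot touches nothing.
It fails at once if the rubber stopper is moved by more than 12 mm or tipped (distance of stopper from where it was at the start of the episode above 0.012 m or angle between stopper's own z axis and vertical above 0.3 rad).
It fails at once if the jar is moved by more than 12 mm or tipped (distance of jar from where it was at the start of the episode above 0.012 m or angle between jar's own z axis and vertical above 0.3 rad).
It fails at once if the spotting tile is moved by more than 20 mm (distance of spotting_tile from where it was at the start of the episode above 0.02 m).
It fails at once if the beaker is moved by more than 20 mm (distance of beaker from where it was at the start of the episode above 0.02 m).
It fails at once if a reagent bottle is tipped over (angle between any of bottle_black, bottle_red, bottle_green's own z axis and vertical above 0.6 rad).
It also fails if it takes over 99 s, if anything falls off the work surface, if the arm or the gripper's body presses on something with over 40 N, if the wrist force passes 120 N, or if a joint passes its speed limit or range.

## Working session

There is one attempt and no reset: what is moved stays moved. The work goes in short steps, Python scripts to look and compute and a shell command to move; the robot and the scene stay as the last step left them, time stands still between calls to the robot, and variables do not carry over. Pictures are saved under pics/ and viewed, at most 14 in all, crops included, and the job is handed in when it is done.

```bash
ls; mkdir -p pics; cat > h.py <<'E'
import numpy as np, cv2
from scipy.spatial.transform import Rotation as R
from bench import env
def cam(n):
    o=env.observe(); s=env.snapshot(n)
    h=s["color"].shape[0]; f=h/2/np.tan(np.radians(s["vfov"])/2)
    if n=="wrist":
        T=np.eye(4);T[:3,:3]=R.from_quat(o["eef_rot"]).as_matrix();T[:3,3]=o["eef_pos"]
        T=T@np.array(s["T_tool_cam"])
    else:
        T=np.eye(4);a=np.array(s["attitude"])
        T[:3,:3]=R.from_quat(a).as_matrix() if a.size==4 else a.reshape(3,3)
        T[:3,3]=s["eye"]
    return dict(img=s["color"],d=s["depth"],f=f,cx=s["cx"],cy=s["cy"],T=T)
def save(c,name): cv2.imwrite("pics/"+name,c["img"][:,:,::-1])
def ray(c,u,v,z):  # intersect pixel ray with plane z
    r=c["T"][:3,:3]@np.array([(u-c["cx"])/c["f"],(v-c["cy"])/c["f"],1]);e=c["T"][:3,3]
    return e+r*(z-e[2])/r[2]
def pix(c,p):
    q=np.linalg.inv(c["T"])@np.append(p,1);return q[0]/q[2]*c["f"]+c["cx"],q[1]/q[2]*c["f"]+c["cy"]
def pt(c,u,v):
    z=c["d"][int(v),int(u)];return c["T"]@np.array([(u-c["cx"])/c["f"]*z,(v-c["cy"])/c["f"]*z,z,1])
def cloud(c):
    h,w=c["d"].shape;u,v=np.meshgrid(np.arange(w),np.arange(h));z=c["d"]
    P=np.stack([(u-c["cx"])/c["f"]*z,(v-c["cy"])/c["f"]*z,z],-1)
    return P@c["T"][:3,:3].T+c["T"][:3,3]
E
python3 - <<'E'
from h import *
import pickle
o=env.observe();print({k:np.round(o[k],3) for k in("clock","eef_pos","eef_rot","gripper_width","force")})
for n in("top","scene"):
    c=cam(n);save(c,n+"1.png");pickle.dump(c,open(n+"1.pkl","wb"));print(n,c["f"],c["cx"],c["cy"],c["T"].round(3))
E
```

```text
pics
{'clock': np.float64(0.0), 'eef_pos': array([0.204, 0.511, 0.256]), 'eef_rot': array([ 0.189,  0.982, -0.001, -0.   ]), 'gripper_width': np.float64(0.085), 'force': array([-1.095, -0.412,  0.07 ])}
top 469.9540499382387 319.78954715964727 243.1249407037371 [[ 0.022 -0.985  0.172  0.396]
 [-1.    -0.021  0.008  0.008]
 [-0.005 -0.172 -0.985  1.065]
 [ 0.     0.     0.     1.   ]]
scene 607.4186862201346 322.6713397902671 234.92281737624214 [[ 0.72  -0.489  0.492 -0.089]
 [-0.694 -0.508  0.511 -0.699]
 [ 0.    -0.71  -0.704  0.979]
 [ 0.     0.     0.     1.   ]]
```

View pics/top1.png

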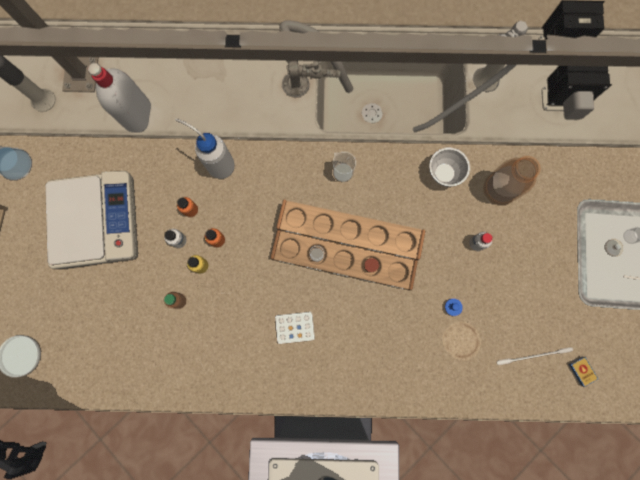

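View pics/scene1.png

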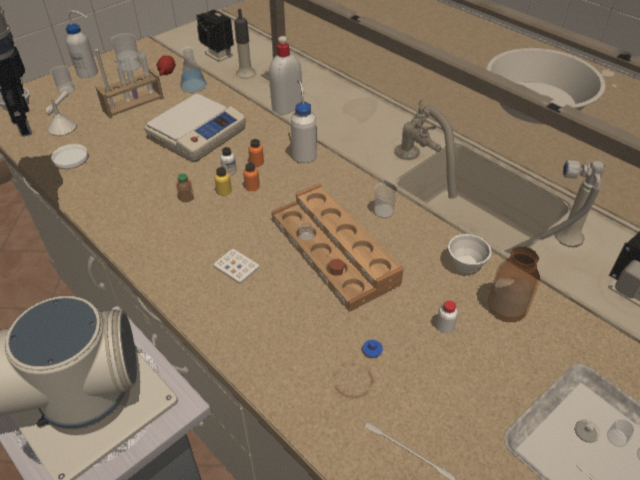

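The top view shows the blue lid at (453,307) and the red-capped bottle at (483,241). The green-capped bottle is at (174,300) and the jar is at (317,254), in the 2nd well from the left; the stopper is at (372,265). Acid candidates are the white body with black cap at (173,238), orange ones at (187,206) and (213,237), and a yellow one at (196,264). Only the white one fits the description, so I'll confirm it in a crop.

```bash
python3 - <<'E'
import cv2,numpy as np
t=cv2.imread("pics/top1.png");s=cv2.imread("pics/scene1.png")
r=lambda i,x,y,w,h,k:cv2.resize(i[y:y+h,x:x+w],None,fx=k,fy=k,interpolation=cv2.INTER_CUBIC)
a=r(t,150,190,80,120,4)   #320x480
b=r(t,440,220,60,100,4)[:480] #240x400
c=r(t,265,195,165,100,4.8)
o=np.zeros((600,800,3),np.uint8)
o[:480,:320]=a; o[:400,320:560]=b; 
d=r(s,170,135,100,75,2.4);o[:180,560:800]=d
cv2.imwrite("pics/cropA.png",o);cv2.imwrite("pics/cropB.png",c)
E
```

```text
(no output)
```

View pics/cropA.png

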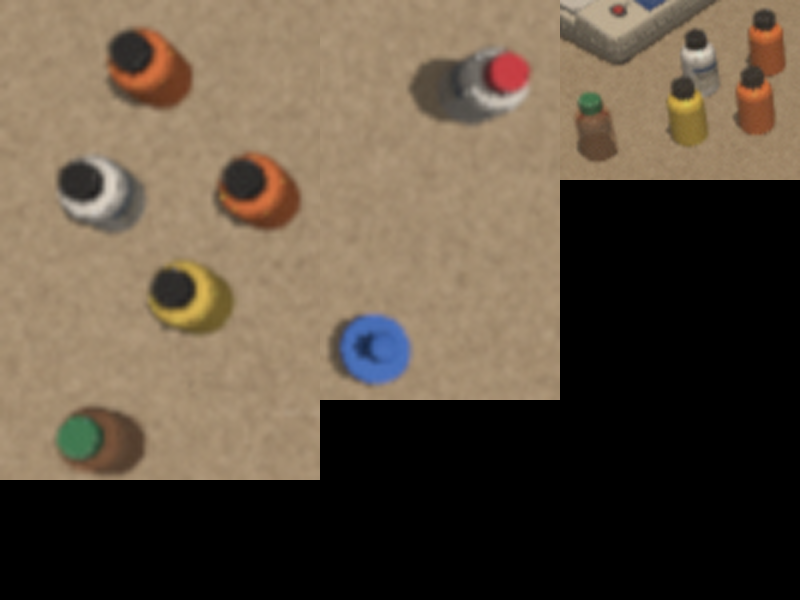

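View pics/cropB.png

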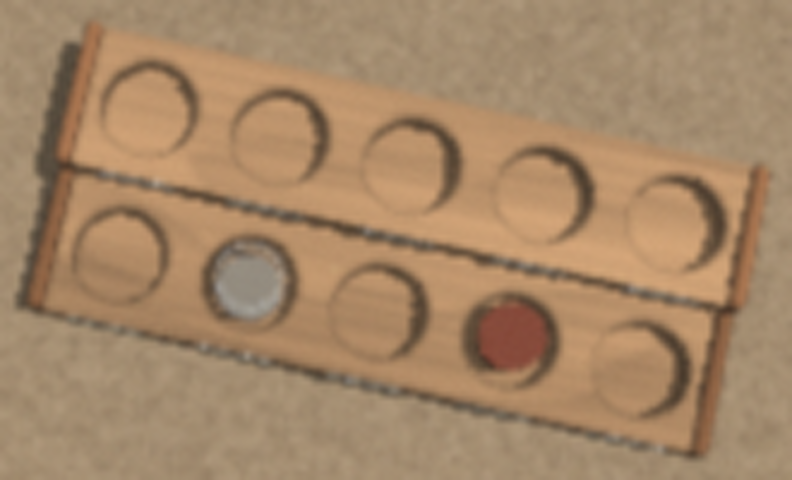

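The crop confirms the white body with a black cap at top (170.5,235.5), the green cap at (170,299.5), the red cap at (487.5,238) and the lid flange at (454,307). The jar is in well 2 from the left (y=+62), so black goes to y=+124, red to y=0 and green to the rear well at y=+62.

```bash
python3 - <<'E'
from h import *
import pickle
from scipy.optimize import least_squares
c=pickle.load(open("top1.pkl","rb"))
F=[(120,256),(250,281),(380,312),(511,340),(641,369)];B=[(150,110),(281,138),(411,166),(545,195),(676,224)]
ys=[.124,.062,0,-.062,-.124]
m=lambda p:(265+p[0]/4.8,195+p[1]/4.8)
W=[];L=[]
for i,p in enumerate(F):
    if i in(1,3):continue
    W.append(ray(c,*m(p),.026)[:2]);L.append((-.033,ys[i]))
for i,p in enumerate(B): W.append(ray(c,*m(p),.050)[:2]);L.append((.033,ys[i]))
W=np.array(W);L=np.array(L)
def tr(q,L): return L@np.array([[np.cos(q[2]),np.sin(q[2])],[-np.sin(q[2]),np.cos(q[2])]])+q[:2]
r=least_squares(lambda q:(tr(q,L)-W).ravel(),[.5,0,0]);print("stand",r.x.round(4),np.degrees(r.x[2]),(r.fun.reshape(-1,2)*1000).round(1).tolist())
print("targets jar/black/red/green",tr(r.x,np.array([[-.033,.062],[-.033,.124],[-.033,0],[.033,.062]])).round(4).tolist())
for n,u,v,z in [("lidfl",454,307.2,.012),("knob",455.5,306.5,.028),("black",170.5,235.5,.07),("green",170,299.5,.07),("red",487.5,238,.07),("jar",316.9,253.3,.048),
 ("or1",182.5,202.5,.07),("or2",210.7,235,.07),("yel",193,262,.07)]: print(n,ray(c,u,v,z).round(4), pt(c,u,v)[:3].round(4))
E
```

```text
stand [ 0.5721 -0.0445 -0.1964] -11.253183281902368 [[0.1, 0.1], [-0.3, 0.2], [-0.4, -0.5], [0.2, 0.6], [0.1, 0.5], [-0.1, -0.4], [0.1, 0.2], [0.2, -0.8]]
targets jar/black/red/green [[0.5518, 0.0228], [0.5639, 0.0836], [0.5397, -0.038], [0.6165, 0.0099]]
lidfl [ 0.4414 -0.2838  0.012 ] [ 0.4408 -0.2803  0.0248]
knob [ 0.4423 -0.2827  0.028 ] [ 0.4423 -0.2832  0.026 ]
black [0.5793 0.3392 0.07  ] [0.5798 0.3401 0.0672]
green [0.4421 0.3298 0.07  ] [0.4421 0.3296 0.0705]
red [ 0.588  -0.3437  0.07  ] [ 0.5876 -0.3428  0.0724]
jar [0.5504 0.0226 0.048 ] [0.5569 0.0232 0.0054]
or1 [0.6532 0.3186 0.07  ] [0.6538 0.3193 0.0675]
or2 [0.5822 0.2524 0.07  ] [0.5825 0.2528 0.0685]
yel [0.5227 0.2866 0.07  ] [0.5226 0.2863 0.0713]
```

```bash
cat >> h.py <<'E'
def go(x,y,z):  # cm in tool axes to target TCP
    o=env.observe();M=R.from_quat(o["eef_rot"]).as_matrix()
    d=M.T@(np.array([x,y,z])-o["eef_pos"])*100
    ya=np.arctan2(M[1,1],M[0,1]);ya=(ya)%np.pi
    print("t%.1f pos"%o["clock"],o["eef_pos"].round(4),"delta cm",d.round(2),"tilt",np.round(M[:2,2],3),"twist to row %.3f"%(ya-(np.pi/2-.1964)),"w",round(float(o["gripper_width"]),4))
E
python3 -m inch '[[[1,-4,0,0,-0.092],[1,-4,0,0,-0.092],[1,-4,-2,0,0],[1,-4,-3,0,0],[1,-4,-3,0,0]]]'
python3 -m inch '[[[1,-1.3,-4.6,0,0],[1,-1.3,-4.6,0,0],[1,-1.3,-4.6,0,0],[1,-1.3,-4.6,0,0],[1,-1.3,-4.6,0,0]]]'
python3 -m inch '[[[1,-1.3,-4.6,0,0],[1,-1.3,-4.6,0,0],[1,-1.3,-4.6,0,0],[1,-1.3,-4.6,0,0],[1,-1.3,-4.6,0,0]]]'
python3 -m inch '[[[1,-1.3,-4.6,0,0],[1,-1.3,-4.6,0,0],[1,-1.3,-4.6,0,0],[1,-1.3,-4.6,0,0],[1,0,0,0,0]]]'
python3 -c "
from h import *
go(.442,-.283,.2);print(env.observe()['joint_positions'])"
```

```text
clock: 0.6
eef_pos: [0.3825, 0.3815, 0.2557]
eef_rot: [0.097, 0.995, -0.0, -0.0]
force: [0.4, 1.0, 0.8]
gripper_width: 0.0853
gripper_force: 0.0
clock: 1.1
eef_pos: [0.4001, 0.1428, 0.2561]
eef_rot: [0.098, 0.995, -0.0, -0.0]
force: [0.8, 0.7, -0.4]
gripper_width: 0.0856
gripper_force: 0.0
clock: 1.6
eef_pos: [0.4191, -0.0956, 0.2563]
eef_rot: [0.098, 0.995, 0.0, 0.0]
force: [0.6, 0.6, 0.3]
gripper_width: 0.0855
gripper_force: 0.0
clock: 2.1
eef_pos: [0.4348, -0.2893, 0.2549]
eef_rot: [0.1, 0.995, -0.0, -0.001]
force: [0.6, 0.4, 0.4]
gripper_width: 0.0853
gripper_force: 0.0
t2.1 pos [ 0.4348 -0.2893  0.2549] delta cm [-0.59  0.76  5.49] tilt [-0.001 -0.   ] twist to row -0.004 w 0.0853
[-7.47455467e-01  2.12033475e-01 -4.47559314e-02  1.31471680e+00
 -8.43430905e-04 -5.47209380e-01]
```

```bash
python3 - <<'E'
from h import *
import pickle
c=cam("wrist");save(c,"w1.png");pickle.dump(c,open("w1.pkl","wb"))
print(pix(c,[.442,-.283,.012]),pix(c,[.442,-.283,.028]),c["T"].round(3))
E
```

```text
(np.float64(331.31836035618403), np.float64(212.35300476158562)) (np.float64(331.72113048817454), np.float64(216.62421275556167)) [[ 0.198  0.929  0.313  0.353]
 [ 0.98  -0.187 -0.064 -0.274]
 [-0.     0.319 -0.948  0.373]
 [ 0.     0.     0.     1.   ]]
```

View pics/w1.png

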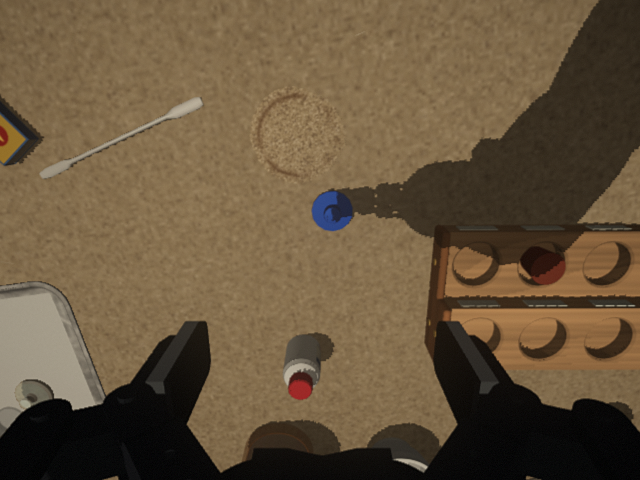

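The wrist view shows the lid at (332,211), within a pixel or two of the prediction, and the red cap at (300,386). I'll measure both with blob centroids.

```bash
python3 - <<'E'
from h import *
import pickle
c=pickle.load(open("w1.pkl","rb"))
def ell(m):
    k=max(cv2.findContours(m.astype(np.uint8),0,1)[0],key=cv2.contourArea);return cv2.fitEllipse(cv2.convexHull(k))
for c,w in((c,300),(pickle.load(open("top1.pkl","rb")),430)):
    i=c["img"].astype(int);r,g,b=i[...,0],i[...,1],i[...,2]
    X=np.arange(640)[None]; zone=(X>w-60)*(X<w+90)
    e=ell((b>1.6*r)&(b>60)&zone);print("lid",e,ray(c,*e[0],.012).round(4))
    e=ell((r>2.5*g)&(r>100)&zone);print("red",e,ray(c,*e[0],.07).round(4))
E
python3 -c "
from h import *
go(.4425,-.283,.06)"
```

```text
lid ((331.5894470214844, 210.64279174804688), (39.01681137084961, 39.65544509887695), 111.48849487304688) [ 0.4404 -0.2824  0.012 ]
red ((299.4654846191406, 388.967041015625), (19.20295524597168, 22.86758041381836), 100.53874969482422) [ 0.5867 -0.3424  0.07  ]
lid ((453.1708068847656, 306.7808532714844), (16.43623924255371, 16.993633270263672), 117.39604949951172) [ 0.4422 -0.282   0.012 ]
red ((486.5194396972656, 237.65924072265625), (7.8335676193237305, 9.064483642578125), 87.62171173095703) [ 0.5887 -0.3416  0.07  ]
t2.1 pos [ 0.4345 -0.2868  0.255 ] delta cm [-0.75  0.51 19.5 ] tilt [-0.001  0.001] twist to row -0.003 w 0.0856
```

```bash
python3 -m inch '[[[0,-0.55,0.57,4,0.003],[0,0,0,4,0],[0,0,0,4,0],[0,0,0,4,0],[0,0,0,3.5,0]]]' >/dev/null
python3 -m inch '[[[0,0,0,0,0],[0,0,0,0,0]]]'
python3 - <<'E'
from h import *
print(env.tcp_to_tips)
go(.441,-.2823,.0395)
c=cam("wrist");save(c,"w2.png")
E
```

```text
clock: 2.85
eef_pos: [0.4414, -0.279, 0.0619]
eef_rot: [0.099, 0.995, 0.0, -0.0]
force: [-0.0, -0.1, 0.2]
gripper_width: 0.0428
gripper_force: 0.0
0.025
t2.9 pos [ 0.4414 -0.279   0.0619] delta cm [-0.03 -0.33  2.24] tilt [-0.001  0.001] twist to row -0.002 w 0.0428
```

View pics/w2.png

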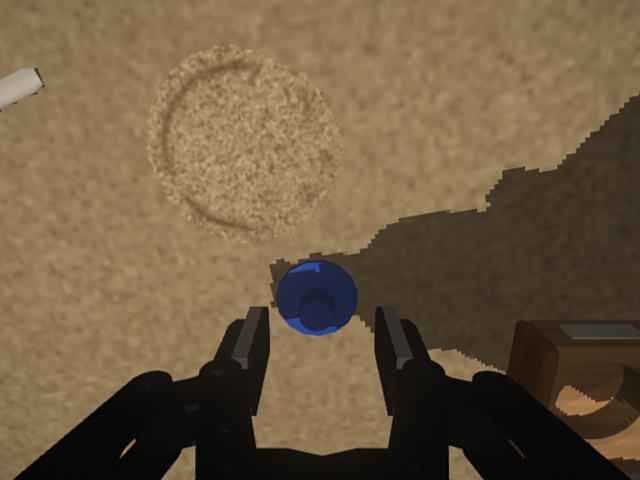

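The wrist view shows the knob at (317,308) and the finger midline at about 321, so the tool is about 2–3 mm off in y. I'll correct that, descend and grip.

```bash
python3 -m inch '[[[0,0,-0.25,0.8,0],[0,0,0,1.4,0],[0,0,0,0,0]]]' 30
python3 -m inch '[[[-1,0,0,0,0],[-1,0,0,0,0],[-1,0,0,0,0],[-1,0,0,0,0],[-1,0,0,0,0]]]' 30
python3 -m inch '[[[-1,0,0,-2,0],[-1,0,0,-4,0],[-1,0,0,-4,0],[-1,0,0,0,0]]]' 30
python3 - <<'E'
from h import *
c=cam("wrist");save(c,"w3.png")
o=env.observe();print(o["gripper_width"],o["gripper_force"])
go(.5512,.0227,.14)
E
```

```text
clock: 3.2
eef_pos: [0.4406, -0.2823, 0.0391]
eef_rot: [0.099, 0.995, -0.0, -0.0]
force: [-1.0, 1.0, 0.3]
gripper_width: 0.0429
gripper_force: 0.0
clock: 3.7
eef_pos: [0.4412, -0.2826, 0.04]
eef_rot: [0.099, 0.995, -0.0, 0.001]
force: [-0.1, 0.2, 5.9]
gripper_width: 0.0143
gripper_force: 29.5
clock: 4.1
eef_pos: [0.4425, -0.2837, 0.1442]
eef_rot: [0.099, 0.995, -0.002, 0.003]
force: [0.7, 0.2, -1.6]
gripper_width: 0.0144
gripper_force: 29.6
0.014148007264451931 29.560935277038425
t4.2 pos [ 0.4418 -0.2831  0.1418] delta cm [-4.69 32.13  0.11] tilt [ 0.004 -0.003] twist to row -0.002 w 0.0141
```

View pics/w3.png

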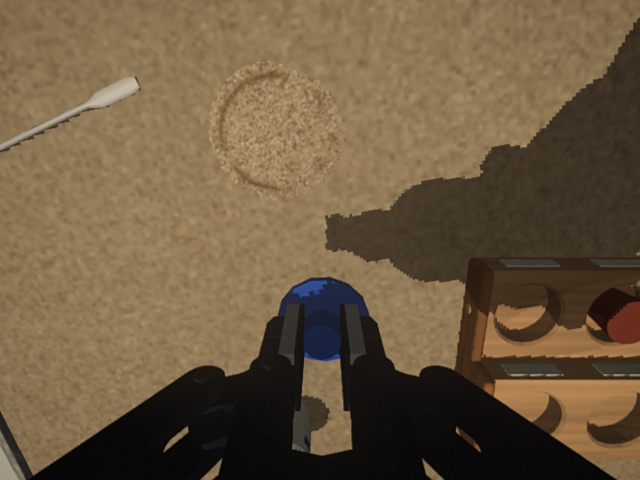

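```bash
python3 -m inch '[[[-1,-1.2,4,-1.8,0],[-1,-1.2,4,0,0],[-1,-1.2,4,0,0],[-1,-1.2,4,0,0],[-1,-1.2,4,0,0]]]' >/dev/null
python3 -m inch '[[[-1,-1.2,4,0,0],[-1,-1.2,4,0,0],[-1,-1.2,4,0,0],[-1,0,0,0,0],[-1,0,0,0,0]]]'
python3 - <<'E'
from h import *
import pickle
c=cam("wrist");pickle.dump(c,open("w4.pkl","wb"))
cr=c["img"][100:400,160:560];cv2.imwrite("pics/w4.png",cv2.resize(cr,None,fx=2,fy=2,interpolation=cv2.INTER_CUBIC)[:,:,::-1])
for p in ([.5518,.0228,.026],[.5512,.0227,.048]): u,v=pix(c,p);print((u-160)*2,(v-100)*2)
go(.5512,.0227,.10)
E
```

```text
clock: 5.15
eef_pos: [0.5977, 0.0135, 0.1557]
eef_rot: [0.098, 0.995, -0.0, -0.001]
force: [0.5, 0.2, 0.1]
gripper_width: 0.0144
gripper_force: 29.6
328.6197259328377 148.5199580102386
328.3178458730914 157.88344218276586
t5.2 pos [0.5974 0.0126 0.1561] delta cm [4.72 0.08 5.62] tilt [-0.002 -0.   ] twist to row -0.002 w 0.0145
```

View pics/w4.png

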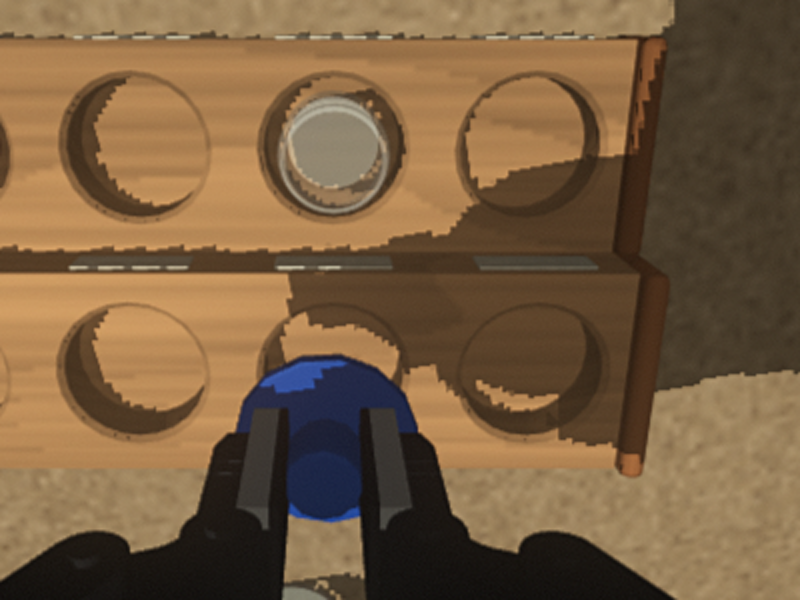

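```bash
python3 - <<'E'
from h import *
import pickle
c=pickle.load(open("w4.pkl","rb"))
i=c["img"][130:220,280:380];i=cv2.resize(i,None,fx=6,fy=6,interpolation=cv2.INTER_CUBIC)
cv2.imwrite("pics/w4b.png",cv2.convertScaleAbs(i[:,:,::-1],alpha=1.3))
p=lambda u,v,z:ray(c,160+u/2,100+v/2,z)
print("well",p(332,144,.026),"jar",p(333,158,.048),"lid",p(327.5,438,.128))
print("rim width px at z.048", np.ptp([pix(c,[.5512+.0033*s,.0227+.0167*s,.048])[0] for s in(-1,1)]))
M=c["T"][:3,:3];i=c["img"].astype(int);m=(i[...,2]>1.8*i[...,0])&(i[...,2]>45);m[:250]=0
ys,xs=np.where(m);k=ys<ys.min()+45
print("top of lid",ys.min(),"width",xs.min(),xs.max())
E
```

```text
well [0.55062519 0.02410745 0.026     ] jar [0.55149345 0.02400995 0.048     ] lid [0.59589231 0.01332232 0.128     ]
rim width px at z.048 59.39741944460542
top of lid 279 width 279 367
```

View pics/w4b.png

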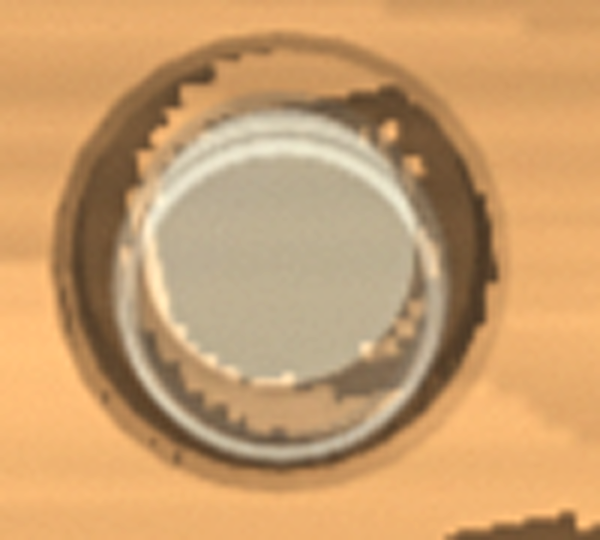

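The jar rim ring is centred at about (280,300) in this crop, which puts the jar at about (0.552,0.024). The lid is centred under the TCP within 1 mm. I'll move above the jar and check.

```bash
python3 -m inch '[[[-1,2.3,0.05,1,0],[-1,2.3,0.05,2,0],[-1,0,0,2,0],[-1,0,0,0,0],[-1,0,0,0,0]]]'
python3 - <<'E'
from h import *
c=cam("wrist");cr=c["img"][150:450,160:560];cv2.imwrite("pics/w5.png",cv2.resize(cr,None,fx=2,fy=2,interpolation=cv2.INTER_CUBIC)[:,:,::-1])
go(.5525,.0235,.08)
E
```

```text
clock: 5.7
eef_pos: [0.5532, 0.0216, 0.1076]
eef_rot: [0.1, 0.995, -0.0, -0.0]
force: [0.2, 0.0, 0.1]
gripper_width: 0.0141
gripper_force: 29.6
t5.8 pos [0.5537 0.0217 0.108 ] delta cm [0.16 0.16 2.8 ] tilt [ 0.001 -0.   ] twist to row -0.004 w 0.0142
```

View pics/w5.png

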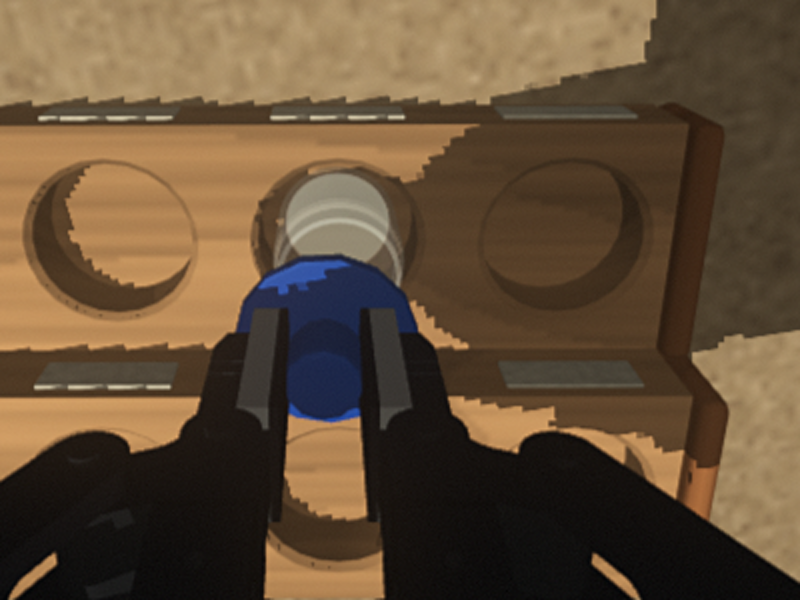

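The jar (x≈337) sits slightly right of the lid (327), which matches the computed +1.6 mm correction. Descending.

```bash
python3 -m inch '[[[-1,0.13,0.18,1,0.003],[-1,0,0,0,0],[-1,0,0,0.5,0],[-1,0,0,0.4,0],[-1,0,0,0,0]]]'
python3 -m inch '[[[-1,0,0,0.3,0],[-1,0,0,0.2,0],[-1,0,0,0.2,0],[-1,0,0,0,0]]]'
python3 -c "
from h import *
go(.5525,.0235,.08)"
```

```text
clock: 6.25
eef_pos: [0.552, 0.0247, 0.0876]
eef_rot: [0.101, 0.995, -0.0, -0.0]
force: [0.5, 0.0, 0.4]
gripper_width: 0.0141
gripper_force: 29.6
clock: 6.65
eef_pos: [0.5522, 0.0246, 0.081]
eef_rot: [0.101, 0.995, 0.0, -0.0]
force: [-0.4, 0.6, -0.3]
gripper_width: 0.0145
gripper_force: 29.6
t6.7 pos [0.5522 0.0246 0.081 ] delta cm [-0.06 -0.1   0.1 ] tilt [-0.  0.] twist to row -0.005 w 0.0145
```

```bash
python3 -m inch '[[[-1,0,0,0.1,0],[-1,0,0,0.1,0],[-1,0,0,0,0]]]'
python3 -m inch '[[[-0.5,0,0,0,0],[-0.4,0,0,0,0],[-0.4,0,0,0,0],[-0.3,0,0,0,0],[-0.3,0,0,0,0]]]'
python3 -m inch '[[[-0.2,0,0,-1,0],[-0.2,0,0,-3,0],[-0.2,0,0,-4,0],[-0.2,-2,0,-2,0],[-0.2,-3,0,0,0]]]'
python3 - <<'E'
from h import *
c=cam("wrist");cr=c["img"][100:400,160:560];cv2.imwrite("pics/w6.png",cv2.resize(cr,None,fx=2,fy=2,interpolation=cv2.INTER_CUBIC)[:,:,::-1])
P=cloud(c);print(c["d"][c["d"]>0].min());go(.5877,-.343,.2)
import pickle;pickle.dump(c,open("w6.pkl","wb"))
E
```

```text
clock: 6.95
eef_pos: [0.5526, 0.0245, 0.0798]
eef_rot: [0.101, 0.995, -0.0, 0.001]
force: [-0.5, -0.6, 3.8]
gripper_width: 0.0143
gripper_force: 29.8
clock: 7.45
eef_pos: [0.5522, 0.0246, 0.0792]
eef_rot: [0.101, 0.995, -0.0, -0.0]
force: [0.2, 0.7, -0.1]
gripper_width: 0.0299
gripper_force: 0.0
clock: 7.95
eef_pos: [0.6023, 0.0147, 0.1844]
eef_rot: [0.1, 0.995, -0.0, 0.003]
force: [1.1, -0.0, -0.0]
gripper_width: 0.0341
gripper_force: 0.0
0.072155386
t8.0 pos [0.6063 0.0134 0.1819] delta cm [ -5.35 -35.29  -1.79] tilt [ 0.007 -0.001] twist to row -0.006 w 0.0348
```

View pics/w6.png

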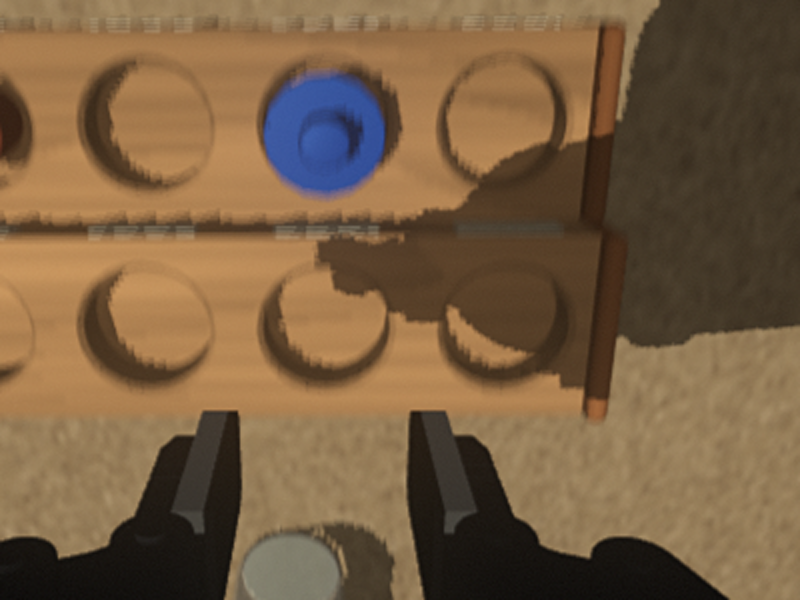

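The lid lies flat and centred on the jar at (325,132) in the crop. Next is the red bottle.

```bash
python3 -m inch '[[[0.4,-0.6,-4.4,0,0.006],[0.4,-0.6,-4.4,0,0],[0.4,-0.6,-4.4,0,0],[0.4,-0.6,-4.4,0,0],[0.4,-0.7,-4.4,0,0]]]' >/dev/null
python3 -m inch '[[[0.4,-0.7,-4.4,0,0],[0.4,-0.7,-4.4,0,0],[0.4,-0.7,-4.4,0,0],[0.4,-2.5,0,0,0],[0.4,0,0,0,0]]]' >/dev/null
python3 -m inch '[[[0.4,0,0,0,0],[0.4,0,0,0,0]]]' >/dev/null
cat >> h.py <<'E'
def cap(c,f,z=.07):
    i=c["img"].astype(int);m=f(i[...,0],i[...,1],i[...,2]).astype(np.uint8)
    k=max(cv2.findContours(m,0,1)[0],key=cv2.contourArea);e=cv2.fitEllipse(cv2.convexHull(k))
    print("cap",np.round(e[0],1),np.round(e[1],1),ray(c,*e[0],z).round(4));return ray(c,*e[0],z)
E
python3 - <<'E'
from h import *
c=cam("wrist");save(c,"w7.png");p=cap(c,lambda r,g,b:(r>2.5*g)&(r>90))
go(p[0],p[1],.056)
E
```

```text
cap [321.7 224.9] [26.2 35.3] [ 0.5847 -0.3422  0.07  ]
t9.2 pos [ 0.6039 -0.3448  0.1797] delta cm [ 1.94 -0.15 12.37] tilt [-0.  0.] twist to row -0.010 w 0.0602
```

View pics/w7.png

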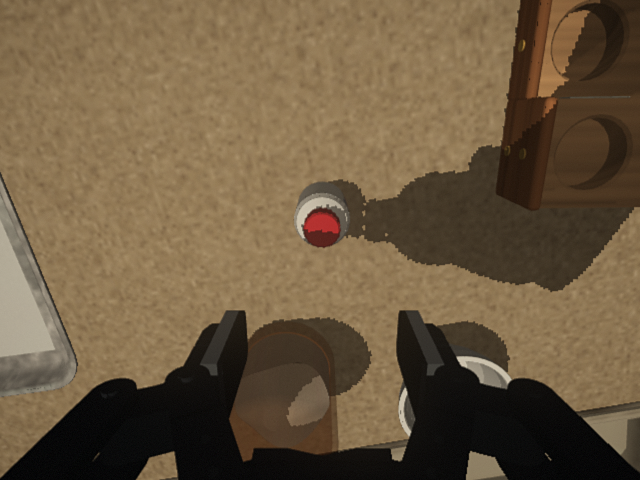

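Red cap is at (322,228) and clear of the amber bottle.

```bash
python3 -m inch '[[[0.3,1.8,-0.1,0,0.01],[0.2,0,0,4,0],[0.2,0,0,4,0],[0.2,0,0,3,0],[0.2,0,0,1.5,0]]]' >/dev/null
python3 -m inch '[[[0.2,0,0,0,0],[0.2,0,0,0,0]]]'
python3 -m inch '[[[-1,0,0,0,0],[-1,0,0,0,0],[-1,0,0,0,0],[-1,0,0,0,0]]]' 40
python3 -m inch '[[[-1,0,0,-2,0],[-1,0,0,-4,0],[-1,0,0,-4,0],[-1,0,0,0,0],[-1,0,0,0,0]]]'
python3 - <<'E'
from h import *
c=cam("wrist");save(c,"w8.png");o=env.observe()
p=cap(c,lambda r,g,b:(r>2*g)&(r>60),o["eef_pos"][2]+.016)
go(.5385,-.0367,.15)
E
```

```text
clock: 9.95
eef_pos: [0.5866, -0.3427, 0.0553]
eef_rot: [0.108, 0.994, -0.0, 0.0]
force: [0.0, 0.1, 0.7]
gripper_width: 0.0515
gripper_force: 0.0
clock: 10.35
eef_pos: [0.5871, -0.3432, 0.0562]
eef_rot: [0.109, 0.994, -0.001, 0.001]
force: [-0.6, 1.4, 7.2]
gripper_width: 0.0359
gripper_force: 39.8
clock: 10.85
eef_pos: [0.5868, -0.3433, 0.1558]
eef_rot: [0.109, 0.994, -0.001, 0.001]
force: [0.5, 0.2, -0.9]
gripper_width: 0.0356
gripper_force: 40.2
cap [321.  377.9] [72.3 78.7] [ 0.582  -0.3439  0.1703]
t10.9 pos [ 0.5863 -0.3429  0.1543] delta cm [11.28 28.87  0.42] tilt [ 0. -0.] twist to row -0.021 w 0.0355
```

```bash
python3 - <<'E'
from h import *
c=cam("wrist");o=env.observe();P=cloud(c);t=o["eef_pos"]
i=c["img"].astype(int);m=(i[...,0]>2*i[...,1])&(i[...,0]>60)&(c["d"]>0)
Q=P[m];z=np.percentile(Q[:,2],95);T=Q[abs(Q[:,2]-z)<.003]
print(z,t,len(Q),len(T),T.min(0).round(4),T.max(0).round(4),((T.min(0)+T.max(0))/2-t).round(4))
# white body vs depth
E
```

```text
0.16919487411115042 [ 0.58600094 -0.34272294  0.15343626] 3546 3172 [ 0.5745 -0.3561  0.1662] [ 0.5973 -0.3333  0.1706] [-0.0001 -0.002   0.015 ]
```

```bash
python3 -m inch '[[[-1,0,0,0,-0.02],[-1,1.5,4.2,0,0],[-1,1.5,4.2,0,0],[-1,1.5,4.2,0,0],[-1,1.5,4.2,0,0]]]' >/dev/null
python3 -m inch '[[[-1,1.5,4.2,0,0],[-1,1.5,4.2,0,0],[-1,1.5,3.8,0,0],[-1,0,0,0,0],[-1,0,0,0,0]]]'
python3 -c "
from h import *
go(.539,-.037,.09)"
```

```text
clock: 11.95
eef_pos: [0.5402, -0.0371, 0.1538]
eef_rot: [0.097, 0.995, -0.0, -0.0]
force: [0.7, 0.2, -0.6]
gripper_width: 0.0352
gripper_force: 40.4
t11.9 pos [ 0.5402 -0.0371  0.1538] delta cm [ 0.11 -0.01  6.38] tilt [-0.001 -0.   ] twist to row 0.001 w 0.0352
```

```bash
python3 -m inch '[[[-1,0.1,0,3,0],[-1,0,0,3,0],[-1,0,0,1,0],[-1,0,0,0.4,0],[-1,0,0,0,0]]]'
python3 -m inch '[[[-1,0,0,0.5,0],[-1,0,0,0.4,0],[-1,0,0,0.3,0],[-1,0,0,0,0]]]'
python3 -c "
from h import *
go(.539,-.037,.0625)"
```

```text
clock: 12.45
eef_pos: [0.5398, -0.0385, 0.0804]
eef_rot: [0.099, 0.995, -0.0, -0.0]
force: [0.9, -0.7, -1.0]
gripper_width: 0.0361
gripper_force: 40.3
clock: 12.85
eef_pos: [0.5394, -0.0378, 0.0681]
eef_rot: [0.099, 0.995, 0.0, -0.0]
force: [-0.8, -0.5, -1.2]
gripper_width: 0.0358
gripper_force: 40.3
t12.8 pos [ 0.5394 -0.0378  0.0681] delta cm [0.05 0.07 0.56] tilt [-0.  0.] twist to row -0.001 w 0.0358
```

```bash
python3 -m inch '[[[-1,0,0,0.3,0],[-1,0,0,0.2,0],[-1,0,0,0.1,0],[-1,0,0,0,0]]]'
python3 -m inch '[[[0.05,0,0,0,0],[0.05,0,0,0,0],[0.07,0,0,0,0],[0.07,0,0,0,0]]]'
python3 -m inch '[[[0.07,0,0,-2,0],[0.07,0,0,-4,0],[0.07,0,0,-4,0],[0.07,0,0,-2,0],[0.07,0,0,0,0]]]'
python3 - <<'E'
from h import *
c=cam("top");save(c,"top2.png")
cap(c,lambda r,g,b:(r>2.5*g)&(r>100)&(np.arange(640)[None]>330)&(np.arange(640)[None]<360)&(np.arange(480)[:,None]>220)&(np.arange(480)[:,None]<290),.078)
p=cap(c,lambda r,g,b:(b>1.6*r)&(b>60)&(np.arange(640)[None]>290)&(np.arange(640)[None]<345)&(np.arange(480)[:,None]>200),.052)
go(.442,.330,.20)
E
```

```text
clock: 13.25
eef_pos: [0.5399, -0.0378, 0.0641]
eef_rot: [0.099, 0.995, -0.0, 0.001]
force: [-5.0, 0.9, 19.3]
gripper_width: 0.0354
gripper_force: 42.2
clock: 13.65
eef_pos: [0.5394, -0.0378, 0.0621]
eef_rot: [0.099, 0.995, 0.0, -0.0]
force: [-0.2, 0.1, -0.4]
gripper_width: 0.0458
gripper_force: 0.0
clock: 14.15
eef_pos: [0.5408, -0.0381, 0.1853]
eef_rot: [0.099, 0.995, -0.0, 0.003]
force: [0.8, 0.7, -0.6]
gripper_width: 0.0457
gripper_force: 0.0Traceback (most recent call last):
  File "<stdin>", line 3, in <module>
  File "h.py", line 34, in cap
    k=max(cv2.findContours(m,0,1)[0],key=cv2.contourArea);e=cv2.fitEllipse(cv2.convexHull(k))
ValueError: max() iterable argument is empty
```

```bash
python3 -m inch '[[[0.4,0.1,4.2,0,0],[0.4,0.1,4.2,0,0],[0.4,0.1,4.2,0,0],[0.4,0.1,4.2,0,0],[0.4,0.1,4.2,0,0]]]' >/dev/null
python3 -m inch '[[[0.4,0.1,4.2,0,0],[0.4,0.1,4.2,0,0],[0.4,0.1,4.2,0,0],[0.4,0.1,4.2,0,0],[0.4,0,0,0,0]]]' >/dev/null
python3 -m inch '[[[0.4,0,0,0,0],[0.4,0,0,0,0]]]' >/dev/null
python3 - <<'E'
from h import *
c=cam("wrist");save(c,"w9.png");P=cloud(c);i=c["img"].astype(int)
# cap top: dark pixels with height .06-.08 near expected
m=(i.max(-1)<70)&(abs(P[...,2]-.07)<.006)&(np.hypot(P[...,0]-.579,P[...,1]-.339)<.03)
Q=P[m];print(len(Q),Q.min(0).round(4),Q.max(0).round(4),((Q.min(0)+Q.max(0))/2).round(4))
v,u=np.where(m);print(u.min(),u.max(),v.min(),v.max(),ray(c,(u.min()+u.max())/2,(v.min()+v.max())/2,.07).round(4))
# body colour below cap
print("around",i[int(v.max())+6,int(u.mean())],i[int(v.mean()),u.max()+4],i[v.min()-8,int(u.mean())])
go(.578,.3395,.056)
# top: check red & lid
c=cam("top")
X=np.arange(640)[None];Y=np.arange(480)[:,None]
try:
  cap(c,lambda r,g,b:(r>2.5*g)&(r>100)&(X>325)&(X<362)&(Y>220)&(Y<290),.078)
  cap(c,lambda r,g,b:(b>1.6*r)&(b>60)&(X>290)&(X<345)&(Y>200),.052)
except Exception as e: print(e)
E
```

```text
1083 [0.5684 0.3334 0.0641] [0.5907 0.3548 0.0723] [0.5796 0.3441 0.0682]
315 351 193 230 [0.5788 0.3442 0.07  ]
around [103  86  63] [105  98  84] [209 199 178]
t15.4 pos [0.6048 0.3334 0.1816] delta cm [ 2.74  0.08 12.56] tilt [-0.001 -0.001] twist to row -0.002 w 0.0596
cap [345.4 256. ] [8.3 8.5] [ 0.5413 -0.0384  0.078 ]
cap [316.5 251.9] [16.5 17.2] [0.5528 0.0236 0.052 ]
```

```bash
python3 -m inch '[[[0.35,2.7,0.3,0,0],[0.35,0,0,4,0],[0.35,0,0,4,0],[0.35,0,0,3,0],[0.35,0,0,1.5,0]]]' >/dev/null
python3 -m inch '[[[0.35,0,0,0,0],[0.35,0,0,0,0]]]'
python3 -m inch '[[[-1,0,0,0,0],[-1,0,0,0,0],[-1,0,0,0,0],[-1,0,0,0,0]]]' 40
python3 -m inch '[[[-1,0,0,-2,0],[-1,0,0,-4,0],[-1,0,0,-4,0],[-1,0,0,0,0],[-1,0,0,0,0]]]'
python3 - <<'E'
from h import *
c=cam("wrist");o=env.observe();P=cloud(c);t=o["eef_pos"];i=c["img"].astype(int)
m=(i.max(-1)<80)&(abs(P[...,2]-t[2]-.015)<.006)&(np.hypot(P[...,0]-t[0],P[...,1]-t[1])<.018)
Q=P[m]-t;print(len(Q),Q.min(0).round(4),Q.max(0).round(4),((Q.min(0)+Q.max(0))/2).round(4))
go(.564,.084,.15)
E
```

```text
clock: 16.2
eef_pos: [0.5795, 0.3421, 0.0581]
eef_rot: [0.099, 0.995, 0.0, 0.0]
force: [0.1, 0.2, 0.4]
gripper_width: 0.0575
gripper_force: 0.0
clock: 16.6
eef_pos: [0.5799, 0.3429, 0.0591]
eef_rot: [0.099, 0.995, 0.0, 0.001]
force: [-0.2, -1.0, 7.6]
gripper_width: 0.036
gripper_force: 39.3
clock: 17.1
eef_pos: [0.5794, 0.343, 0.1586]
eef_rot: [0.099, 0.995, 0.001, 0.001]
force: [-0.5, -0.0, -1.8]
gripper_width: 0.036
gripper_force: 40.3
3542 [-0.0121 -0.0125  0.009 ] [0.0107 0.018  0.0168] [-0.0007  0.0027  0.0129]
t17.1 pos [0.5788 0.3428 0.1571] delta cm [ -3.63 -25.66   0.71] tilt [-0.  0.] twist to row -0.001 w 0.0355
```

```bash
python3 -m inch '[[[-1,-0.6,-4.3,0,0],[-1,-0.6,-4.3,0,0],[-1,-0.6,-4.3,0,0],[-1,-0.6,-4.3,0,0],[-1,-0.6,-4.3,0,0]]]' >/dev/null
python3 -m inch '[[[-1,-0.6,-4.2,0,0],[-1,0,0,0,0],[-1,0,0,0,0],[-1,0,0,0,0]]]'
python3 -c "
from h import *
go(.5635,.084,.085)"
```

```text
clock: 18.05
eef_pos: [0.5635, 0.0844, 0.1565]
eef_rot: [0.099, 0.995, 0.0, -0.001]
force: [-0.2, -0.9, -1.0]
gripper_width: 0.036
gripper_force: 40.4
t18.1 pos [0.5635 0.0844 0.1565] delta cm [-0.02 -0.04  7.15] tilt [-0.001  0.   ] twist to row -0.001 w 0.036
```

```bash
python3 -m inch '[[[-1,0,0,3,0],[-1,0,0,3,0],[-1,0,0,1,0],[-1,0,0,0.4,0],[-1,0,0,0,0]]]'
python3 -m inch '[[[-1,0,0,0.5,0],[-1,0,0,0.4,0],[-1,0,0,0.2,0],[-1,0,0,0,0]]]'
python3 -c "
from h import *
go(.5635,.084,.066)"
```

```text
clock: 18.55
eef_pos: [0.564, 0.0844, 0.0835]
eef_rot: [0.098, 0.995, 0.0, -0.0]
force: [0.2, -0.8, -1.5]
gripper_width: 0.0356
gripper_force: 40.4
clock: 18.95
eef_pos: [0.5638, 0.0837, 0.0722]
eef_rot: [0.099, 0.995, 0.0, -0.0]
force: [-0.4, -0.4, -1.2]
gripper_width: 0.0358
gripper_force: 40.4
t18.9 pos [0.5638 0.0837 0.0722] delta cm [0.04 0.03 0.62] tilt [-0.  0.] twist to row -0.002 w 0.0358
```

```bash
python3 -m inch '[[[-1,0,0,0.3,0],[-1,0,0,0.15,0],[-1,0,0,0.1,0],[-1,0,0,0,0]]]'
python3 -m inch '[[[-1,0,0,0.1,0],[-1,0,0,0,0]]]'
```

```text
clock: 19.35
eef_pos: [0.564, 0.0837, 0.0671]
eef_rot: [0.099, 0.995, -0.0, 0.0]
force: [-1.0, 0.1, 2.8]
gripper_width: 0.0356
gripper_force: 40.6
clock: 19.55
eef_pos: [0.5642, 0.0837, 0.067]
eef_rot: [0.099, 0.995, 0.0, 0.001]
force: [-2.8, 0.3, 11.3]
gripper_width: 0.0358
gripper_force: 41.3
```

```bash
python3 -m inch '[[[0.05,0,0,0,0],[0.05,0,0,0,0],[0.07,0,0,0,0],[0.07,0,0,0,0]]]'
python3 -m inch '[[[0.07,0,0,-2,0],[0.07,0,0,-4,0],[0.07,0,0,-4,0],[0.07,0,0,-2,0],[0.07,0,0,0,0]]]' >/dev/null
python3 -m inch '[[[0.35,2.3,3.7,0,0],[0.35,2.3,3.7,0,0],[0.35,2.3,3.7,0,0],[0.35,2.3,3.7,0,0],[0.35,2.3,3.7,0,0]]]' >/dev/null
python3 -m inch '[[[0.35,2.3,3.6,0,0],[0.35,0,0,0,0],[0.35,0,0,0,0],[0.35,0,0,0,0]]]'
python3 - <<'E'
from h import *
c=cam("wrist");P=cloud(c);i=c["img"].astype(int)
m=(i[...,1]>1.3*i[...,0])&(i[...,1]>30)&(abs(P[...,2]-.07)<.008)
Q=P[m];print(len(Q),Q.min(0).round(4),Q.max(0).round(4),((Q.min(0)+Q.max(0))/2).round(4))
v,u=np.where(m);print(u.min(),u.max(),v.min(),v.max())
go(.442,.332,.058)
c=cam("top");X=np.arange(640)[None];Y=np.arange(480)[:,None]
i=c["img"].astype(int)
cap(c,lambda r,g,b:(r<75)&(X>275)&(X<300)&(Y>230)&(Y<256)&(abs(r-b)<22),.078)
cap(c,lambda r,g,b:(b>1.6*r)&(b>60)&(X>290)&(X<345)&(Y>200),.052)
E
```

```text
clock: 19.95
eef_pos: [0.5638, 0.0837, 0.0656]
eef_rot: [0.099, 0.995, -0.0, -0.0]
force: [-0.2, 0.5, -0.5]
gripper_width: 0.0455
gripper_force: 0.0
clock: 21.35
eef_pos: [0.472, 0.3269, 0.185]
eef_rot: [0.099, 0.995, -0.0, -0.0]
force: [0.8, -0.3, 0.1]
gripper_width: 0.0572
gripper_force: 0.0
1020 [0.4301 0.3226 0.0665] [0.4522 0.3444 0.0721] [0.4412 0.3335 0.0693]
307 343 185 220
t21.4 pos [0.4723 0.3266 0.1852] delta cm [ 3.07 -0.06 12.72] tilt [-0.001 -0.001] twist to row -0.003 w 0.0577
cap [288.3 244.3] [8.9 9.2] [0.564  0.0837 0.078 ]
cap [316.5 251.9] [16.5 17.2] [0.5528 0.0236 0.052 ]
```

```bash
python3 -m inch '[[[0.35,3.1,-0.05,0,0],[0.35,0,0,4,0],[0.35,0,0,4,0],[0.35,0,0,3,0],[0.35,0,0,1.7,0]]]' >/dev/null
python3 -m inch '[[[0.35,0,0,0,0],[0.35,0,0,0,0]]]'
python3 -m inch '[[[-1,0,0,0,0],[-1,0,0,0,0],[-1,0,0,0,0],[-1,0,0,0,0]]]' 40
python3 -m inch '[[[-1,0,0,-2,0],[-1,0,0,-4,0],[-1,0,0,-4,0],[-1,0,0,-4,0],[-1,0,0,-1,0]]]' >/dev/null
python3 -m inch '[[[-1,0,0,0,0],[-1,0,0,0,0]]]'
python3 - <<'E'
from h import *
c=cam("wrist");o=env.observe();P=cloud(c);t=o["eef_pos"];i=c["img"].astype(int)
m=(i[...,1]>1.3*i[...,0])&(i[...,1]>30)&(abs(P[...,2]-t[2]-.015)<.008)
Q=P[m]-t;print(len(Q),Q.min(0).round(4),Q.max(0).round(4),((Q.min(0)+Q.max(0))/2).round(4))
go(.616,.0105,.2)
E
```

```text
clock: 22.15
eef_pos: [0.4421, 0.3326, 0.0592]
eef_rot: [0.099, 0.995, -0.0, 0.0]
force: [0.0, -0.4, 0.3]
gripper_width: 0.0576
gripper_force: 0.0
clock: 22.55
eef_pos: [0.4423, 0.3334, 0.0602]
eef_rot: [0.099, 0.995, 0.001, 0.001]
force: [0.7, -0.7, 6.8]
gripper_width: 0.0356
gripper_force: 39.5
clock: 23.25
eef_pos: [0.441, 0.333, 0.2078]
eef_rot: [0.099, 0.995, -0.0, -0.0]
force: [0.0, 0.3, -1.8]
gripper_width: 0.0362
gripper_force: 40.4
3226 [-0.0132 -0.0123  0.007 ] [0.0092 0.0099 0.0126] [-0.002  -0.0012  0.0098]
t23.3 pos [0.4409 0.3328 0.2072] delta cm [-23.51 -28.16   0.72] tilt [-0.002 -0.001] twist to row -0.001 w 0.0358
```

```bash
python3 -m inch '[[[-1,-2.95,-3.5,0,0],[-1,-2.95,-3.5,0,0],[-1,-2.95,-3.5,0,0],[-1,-2.95,-3.5,0,0],[-1,-2.95,-3.5,0,0]]]' >/dev/null
python3 -m inch '[[[-1,-2.95,-3.5,0,0],[-1,-2.95,-3.5,0,0],[-1,-2.95,-3.6,0,0],[-1,0,0,0,0],[-1,0,0,0,0]]]' >/dev/null
python3 -m inch '[[[-1,0,0,3,0],[-1,0,0,3,0],[-1,0,0,2,0],[-1,0,0,0,0],[-1,0,0,0,0]]]'
python3 -c "
from h import *
go(.617,.0105,.113)"
```

```text
clock: 24.8
eef_pos: [0.6172, 0.0123, 0.1288]
eef_rot: [0.098, 0.995, 0.0, -0.001]
force: [0.3, 0.5, -0.2]
gripper_width: 0.036
gripper_force: 40.5
t24.8 pos [0.6172 0.0123 0.1288] delta cm [-0.02 -0.18  1.58] tilt [-0.001  0.   ] twist to row -0.000 w 0.036
```

```bash
python3 -m inch '[[[-1,0,-0.15,1.2,0],[-1,0,0,0.8,0],[-1,0,0,0.5,0],[-1,0,0,0.4,0],[-1,0,0,0,0]]]'
python3 -m inch '[[[-1,0,0,0.3,0],[-1,0,0,0.2,0],[-1,0,0,0,0]]]'
```

```text
clock: 25.3
eef_pos: [0.6171, 0.0097, 0.0992]
eef_rot: [0.099, 0.995, 0.0, -0.0]
force: [0.5, 0.4, 0.2]
gripper_width: 0.0354
gripper_force: 40.5
clock: 25.6
eef_pos: [0.6173, 0.0097, 0.0946]
eef_rot: [0.099, 0.995, -0.0, -0.0]
force: [-0.1, -0.4, -1.2]
gripper_width: 0.0355
gripper_force: 40.5
```

```bash
python3 -m inch '[[[-1,0,0,0.2,0],[-1,0,0,0.1,0],[-1,0,0,0,0]]]'
python3 -m inch '[[[-1,0,0,0.1,0],[-1,0,0,0.1,0],[-1,0,0,0,0]]]'
```

```text
clock: 25.9
eef_pos: [0.6176, 0.0098, 0.0923]
eef_rot: [0.099, 0.995, -0.0, 0.0]
force: [-0.6, -0.7, 3.2]
gripper_width: 0.0357
gripper_force: 40.9
clock: 26.2
eef_pos: [0.6179, 0.0098, 0.0921]
eef_rot: [0.099, 0.995, -0.0, 0.002]
force: [-5.2, 1.1, 19.5]
gripper_width: 0.0359
gripper_force: 42.3
```

On the floor. Releasing, retreating up and aside, then checking.

```bash
python3 -m inch '[[[0.05,0,0,0,0],[0.05,0,0,0,0],[0.07,0,0,0,0],[0.07,0,0,0,0]]]'
python3 -m inch '[[[0.07,0,0,-2,0],[0.07,0,0,-4,0],[0.07,0,0,-4,0],[0.07,0,0,-4,0],[0.07,0,-3,0,0]]]' >/dev/null
python3 -m inch '[[[0.07,0,-4.5,0,0],[0.07,0,-4.5,0,0],[0.07,0,-4.5,0,0],[0.07,0,-4.5,0,0],[0.07,0,-4.5,0,0]]]' >/dev/null
python3 -m inch '[[[0.07,0,-4.5,0,0],[0.07,0,0,0,0],[0.07,0,0,0,0],[0.07,0,0,0,0]]]'
python3 - <<'E'
from h import *
a=cam("top");b=cam("scene");X=np.arange(640)[None];Y=np.arange(480)[:,None]
r=lambda i,x,y,w,h,k:cv2.resize(i[y:y+h,x:x+w],None,fx=k,fy=k,interpolation=cv2.INTER_CUBIC)
o=np.vstack([r(a["img"],260,180,200,75,4)[:300],r(b["img"],240,150,200,75,4)[:300]]) if 0 else np.hstack([r(a["img"],260,190,100,150,4),r(b["img"],240,150,100,150,4)])
cv2.imwrite("pics/fin.png",o[:,:,::-1])
q=np.array([.5721,-.0445]);t=-.1964;Rm=np.array([[np.cos(t),-np.sin(t)],[np.sin(t),np.cos(t)]])
for n,f,z in [("black",lambda r,g,b:(r<75)&(X>275)&(X<300)&(Y>230)&(Y<256)&(abs(r-b)<22),.078),("lid",lambda r,g,b:(b>1.6*r)&(b>60)&(X>290)&(X<345)&(Y>200),.052),
 ("red",lambda r,g,b:(r>2.5*g)&(r>100)&(X>325)&(X<362)&(Y>220)&(Y<290),.078),("green",lambda r,g,b:(g>1.3*r)&(X>300)&(X<345)&(Y>190)&(Y<245),.102)]:
  p=cap(a,f,z);print(n,(Rm.T@(p[:2]-q)).round(4))
E
```

```text
clock: 26.6
eef_pos: [0.6173, 0.0098, 0.0894]
eef_rot: [0.099, 0.995, 0.0, -0.0]
force: [-0.7, -0.5, -0.8]
gripper_width: 0.0459
gripper_force: 0.0
clock: 28.0
eef_pos: [0.5585, -0.2838, 0.2296]
eef_rot: [0.099, 0.995, 0.0, -0.0]
force: [0.0, -0.0, -0.0]
gripper_width: 0.0457
gripper_force: 0.0
cap [288.1 244.1] [8.6 9. ] [0.5644 0.084  0.078 ]
black [-0.0326  0.1246]
cap [316.5 251.9] [16.5 17.2] [0.5528 0.0236 0.052 ]
lid [-0.0322  0.063 ]
cap [345.5 255.8] [7.2 7.8] [ 0.5418 -0.0386  0.078 ]
red [-0.0309 -0.0001]
cap [323.5 218.1] [9.4 9.6] [0.6172 0.0097 0.102 ]
green [0.0336 0.062 ]
```

View pics/fin.png

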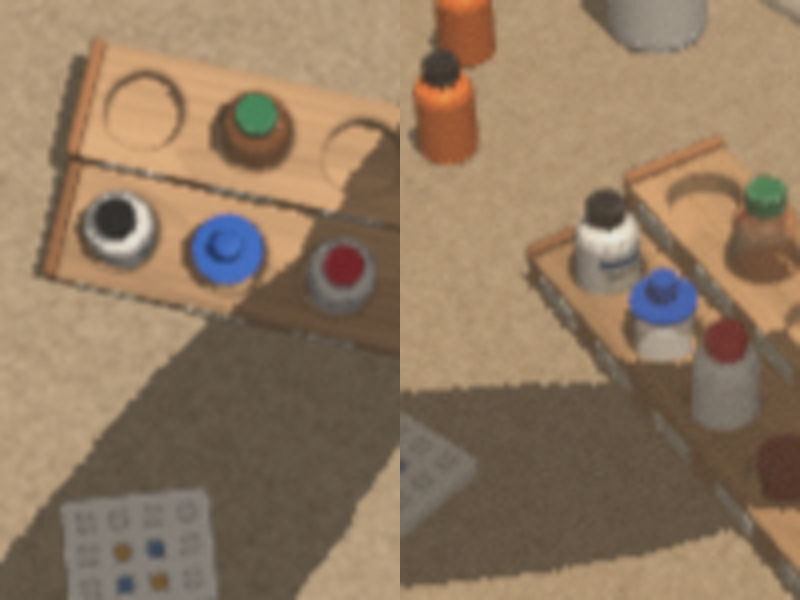

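The picture shows all three bottles upright within about 2 mm of their well axes: black at (117,220), red at (343,265) and green at (255,115). The lid is seated flat at (228,248) and the tile is where it was.

```bash
python3 -c "
from h import *
print(env.close_job())"
```

```text
the job is handed in; nothing more can be done
None
```

I handed the job in after about 28 s of the 99 s. The last pictures showed the lid seated on the jar and all three bottles upright, within about 2 mm of their well axes: black to the jar's left, red to its right and green behind it. The hand-in returned no verdict.

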